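# Free the stuck clamp knob and take the pusher block out of the fry cutter

### The job

The clamp knob of the fry cutter is stuck: break it loose with a short firm counter-clockwise twist (seen from above), then turn it on, freely now, until the clamp jaws are fully open. Only then lift the square pusher block out and set it down, without dropping it, upright and flat on the blue wash rack between the two yellow rails, square to them and about midway along. Leave the clamp open, and leave the cup, the pot, the bowl and the spatula alone.

Things in the scene. Friction and masses are not known exactly. Their poses are not given: they have to be found in the camera images.
- cutter: Fry cutter, fixed: steel bed 270 mm long (x), 130 mm wide (y), top 30 mm above the table. Origin on the table under the bed's middle; x runs from the knob end to the knife grid. Along x stand: grey pedestal of the knob (80 mm across, top at 46 mm) at -70 mm; the clamp with the block at +45 mm; an upright knife grid, 86 mm wide, 8 mm thick, top at 102 mm, at +127 mm.
- clamp (a point): Middle of the clamp on the bed's top, 30 mm above the table; axes as the cutter. Two aluminium jaws, 50 mm long, top at 48 mm, reach 10 mm over the block's foot from its +y and -y sides. The knob drives both outwards along y, 7.3 mm per rad, 16 mm each when fully open; then the block lifts straight out. Two 6 mm high stops keep its foot in place along x.
- knob_grip (a point): Clamp knob: black upright T-bar, 56 mm long (this point's x), 15 mm thick (its y), top 94 mm above the table, white line on one end of its top; under it a hub 44 mm across, top at 55 mm. The point lies on the vertical turning axis, 78 mm above the table; its axes turn with the knob, z up. The bar can be pinched across its thickness from above.
- knob (a joint): Angle of the clamp knob in rad: 0 clamped and stuck, growing counter-clockwise seen from above, 2.2 at its stop with the jaws fully open. Breaking it loose takes about 0.5 N m at the start, falling off over the first 0.45 rad; after that about 0.05 N m. It stays where it is left.
- block_grip (a point): Pusher block, loose, about 120 g: a white square foot 60 x 60 mm, 10 mm thick, and on its middle an upright red square grip 30 x 30 mm, 50 mm high (whole block 60 mm high). The point lies on its centre line 42 mm above its underside, 18 mm below its top; x and y along the sides of the square, z up. At the start it stands on the cutter's bed under the jaws' lips, square to the cutter.
- rack_seat (a point): Blue plastic wash rack, fixed: base plate 150 x 130 mm, 8 mm thick. The point lies in the middle of its top face, 8 mm above the table, half-way between two yellow rails and half-way along them. The rails run along this point's x, are 90 mm long, 12 mm thick and rise 14 mm above the plate; the clear width between them (y) is 66 mm, 6 mm more than the block's foot.
- cup: White ceramic cup, 72 mm across, 75 mm high; origin under its middle. Leave alone.
- pot: Steel lidded pot, 140 mm across (185 mm over the handles), 110 mm high; origin under its middle. Leave alone.
- bowl: Steel bowl, 150 mm across, 60 mm high; origin under its middle. Leave alone.
- spatula: Spatula with a wooden handle, about 280 mm long, lying flat; origin under its middle. Leave alone.
Things that resemble listed ones, but are neither listed nor needed, are in the scene too. Of the things like the part that bears block_grip, leave any that is green; of the rest the smaller one is meant.

How it is judged:
By the outcome, as a careful person would: the job done as asked, in the order asked, and still so for the second after the job is handed in, with the robot touching nothing.
It also fails if it takes over 58 s, if anything falls off the work surface, if the arm or the gripper's body presses on something with over 40 N, if the wrist force passes 120 N, or if a joint passes its speed limit or range.

### The arm

A 6-joint arm with a two-finger parallel gripper is mounted at the origin on the work surface. World frame = base frame: x ahead of the robot, y to its left, z up, the work surface at z = 0. Lengths are in m, angles in degrees, forces in N, time in s.
With the tool pointing down it reaches from about 0.425 to 0.95 m from the base axis. Payload 14.7 kg.
Tool frame: the origin (TCP) lies at the very end of the fingers, on their centre line; the grasp point (between the pads) lies 19 mm behind it; z points along the fingers, x is the direction in which the jaws open and shut, and the axes are right-handed (so a half turn about z gives the same grasp; the last joint's range is limited). The gripper opens to 85 mm and grips with 20 to 120 N. Pads are 22 mm wide; open, the fingers measure 114 mm over their backs; the gripper's body (76 mm by 85 mm) begins 54 mm behind the grasp point. The pads swing forward as they close: fully open they stand 13 mm farther back than shut.
Start: joints at [-67.3, 27.513, 91.461, -0, 61.026, -2.67], TCP at [0.279, -0.587, 0.205] pointing down, gripper open.
Joint ranges: [-157.49, 157.49], [-46.99, 117.5], [13.45, 153.17], [-89.5, 269.5], [5.16, 153.95], [-167.48, 167.48]. Speed limits (degrees/s): [108.29, 108.29, 136.94, 172.46, 172.46, 172.46].

### API

Orientations are given as [roll, pitch, yaw] about the fixed x, y, z axes, in that order (R = Rz(yaw) Ry(pitch) Rx(roll)).
In Python, from rig import bot, viewer, hand_in, models gives the robot as it stands.
- The arm moves only by the tool carry_out, never from a script. Its arguments are lists of equal length, an entry for each row: "rot": the turn, a rotation vector about the tool's x, y, z in rad, a list of three; "offset": the shift along the tool's x, y, z in mm, a list of three; "claw": the closure, from 0 (fully open) to 1 (shut). In form: {"rot": [[rx, ry, rz], ...], "offset": [[tx, ty, tz], ...], "claw": [claw, ...]}. A call has 1 to 8 rows; each row is the pose to reach, as a shift and turn from the pose measured when the call began, along the tool's axes at that moment; what a row does not reach only later rows make up. A row lasts 1/8 s, in which the tool goes at most 62.5 mm and 10.7 degrees, less where a joint would pass 70% of its speed; a pose out of reach is approached as far as the arm can. A call with a gripper value outside its range is refused whole. The fingers move at their own pace and stop on an object; the grip force is fixed at half the most. Time passes only in rows, so rows that repeat a pose let the fingers close. It gives the time, the measured TCP pose, the force and the opening at its end, in the units of the state.
- bot.observe(): the state, without advancing time (a new reading comes with each control period).
- viewer.snapshot(name): name is "scene" or "top" or "wrist"; returns the picture (480x640x3 uint8, red, green, blue); there is no depth.
- viewer.camera_model(name): a dict with "fx", "fy", "cx", "cy" (pixels), "R" (3x3) and "t" (3): a world point X has camera coordinates R X + t. Camera axes: x right, y down, z forward; pixel columns grow to the right and rows downward; lengths in m; the calibration is good to about 2 mm. The wrist camera is an equidistant fisheye: a pixel r from the principal point sees the ray r / f radians off the axis. A picture is of the moment at which its call begins: read the wrist's pose just before it. camera_model takes no time and is no camera call; for the wrist camera it gives the pose at the moment of the call.
- hand_in(): hands the job in, once; it reports no verdict.
Trained networks look in the newest picture that a camera, given by its name, has taken for a name from the list of things; names that differ only in an ending like _2 or _b are one class to them, and where a whole thing is asked for, a point or a joint stands for the part that bears it (a point fixed in the world has none). Each returns a list of dicts, best first, with "score" (0 to 1); they miss things now and then, are a little off and sometimes report something else, mostly with a low value. They report only what shows in the picture. A call takes as long as a camera call. They do not tell look-alikes from the thing itself.
- models.boxes_of(camera, target): "location" ([column, row] as shares, 0 to 1, of the picture: columns of its width, rows of its height, amid what is visible of it).
The state is a dict: "clock": time; "q": joint angles; "qd": joint speeds; "effort": joint torques, N m; "ee_pos": TCP position; "eef_rot": TCP orientation; "contact_force": force on the tool from outside, world axes, zero at the start; "torque": the same for the moment, N m; "opening": finger opening in m.
Only numpy, scipy, OpenCV 4.12 (cv2) and the standard library are available. Lean on these libraries where they do the work, as an engineer would, in place of code of your own. Each camera call takes 0.05 s, during which the arm holds its last target. There are 200 camera calls.

## Working session

There is one attempt and no reset: what is moved stays moved. The work goes in short steps, Python scripts to look and compute and a tool call to move; the robot and the scene stay as the last step left them, time stands still between calls to the robot, and variables do not carry over. Pictures are saved under pics/ and viewed, about 8 in all and at most 12, crops included, and the job is handed in when it is done.

Besides the shell and the picture viewer there is one more tool, called after "Emit:" as a command line: name --argument value ..., lists and objects as JSON in quotes. carry_out: Moves the arm, as the interface text tells. Its arguments: {"type":"object","properties":{"rot":{"type":"array","items":{"type":"array","items":{"type":"number"}}},"offset":{"type":"array","items":{"type":"array","items":{"type":"number"}}},"claw":{"type":"array","items":{"type":"number"}}},"required":["rot","offset","claw"]}

```bash
mkdir -p pics; ls; python3 - <<'E'
from rig import bot,viewer,models
import cv2,numpy as np
print(bot.observe())
for c in ["scene","top"]:
    im=viewer.snapshot(c); cv2.imwrite(f"pics/{c}0.png",im[:,:,::-1])
    m=viewer.camera_model(c); print(c,{k:np.round(np.array(v),4).tolist() for k,v in m.items()})
    for t in ["cutter","knob_grip","block_grip","rack_seat","cup","pot","bowl","spatula"]:
        try: print(t,[(round(d["score"],2),round(d["location"][0]*640),round(d["location"][1]*480)) for d in models.boxes_of(c,t)])
        except Exception as e: print(t,e)
E
```

```text
pics
{'clock': 0.0, 'q': array([-6.73008286e+01,  2.75481593e+01,  9.14953239e+01, -1.37580286e-03,
        6.10263801e+01, -2.66998844e+00]), 'qd': array([ 0.0040438 , -0.01621433,  0.0911003 ,  0.11815026,  0.0573128 ,
       -0.04710182]), 'effort': array([ 1.43244171e-03, -9.50627303e+01, -4.30187595e+01,  5.02009766e-05,
        1.22812676e-02, -2.61446075e-05]), 'ee_pos': array([ 0.27832484, -0.58688641,  0.20408138]), 'eef_rot': array([-1.79997947e+02,  6.98434826e-02, -6.46301717e+01]), 'contact_force': array([ 0.80383313, -0.07668484, -0.44506103]), 'torque': array([ 0.03523926, -0.01061918,  0.01996818]), 'opening': 0.08534302275939744}
scene {'fx': 435.1921, 'fy': 435.1921, 'cx': 319.8507, 'cy': 242.7822, 'R': [[0.3701, 0.9289, -0.0136], [0.7953, -0.3244, -0.5122], [-0.4801, 0.1788, -0.8588]], 't': [-0.2355, -0.4729, 1.3521]}
cutter [(0.64, 211, 256)]
knob_grip [(0.72, 375, 308), (0.58, 202, 228)]
block_grip [(0.91, 278, 224), (0.88, 220, 271), (0.81, 233, 360)]
rack_seat [(0.65, 388, 204)]
cup [(0.92, 318, 249), (0.25, 216, 256)]
pot [(0.93, 97, 309)]
bowl [(0.93, 495, 166)]
spatula [(0.91, 377, 307)]
top {'fx': 440.5594, 'fy': 440.5594, 'cx': 322.015, 'cy': 243.9631, 'R': [[0.0107, -0.9999, 0.0105], [-0.9911, -0.012, -0.1327], [0.1328, -0.009, -0.9911]], 't': [-0.0228, 0.6425, 1.166]}
cutter [(0.66, 401, 277)]
knob_grip [(0.71, 406, 300), (0.61, 400, 276)]
block_grip [(0.73, 399, 255), (0.69, 410, 190), (0.66, 341, 287)]
rack_seat [(0.86, 237, 273)]
cup [(0.6, 320, 242)]
pot [(0.72, 502, 256)]
bowl [(0.69, 129, 260)]
spatula [(0.82, 293, 186), (0.63, 501, 257), (0.26, 400, 276)]
```

View pics/scene0.png

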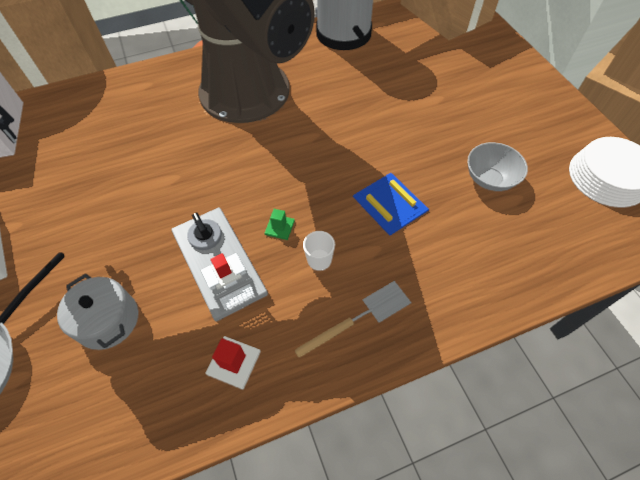

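View pics/top0.png

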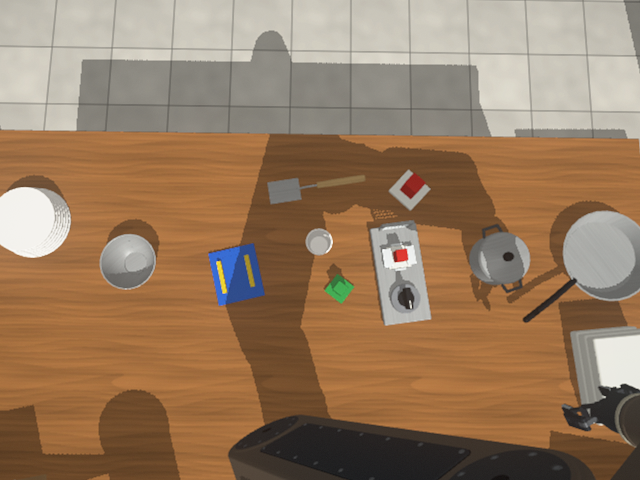

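Scene: the cutter is at scene (218,262) / top (401,272), and the rack at top (237,273). Candidates for the block in top: red in the clamp (400,255), larger red loose one (410,190), green (341,287). I choose the red one in the clamp, since it is the smaller non-green one. Next I measure and check it in a close crop.

```bash
cat > h.py <<'E'
import numpy as np,cv2
from rig import bot,viewer,models
def bp(c,uv,z,m=None):
    m=m or viewer.camera_model(c); uv=np.atleast_2d(np.array(uv,float))
    R=np.array(m["R"]);t=np.array(m["t"])
    p=(uv-[m["cx"],m["cy"]])/m["fx"]
    if c=="wrist":
        r=np.linalg.norm(p,axis=1,keepdims=True)+1e-9
        d=np.hstack([p/r*np.sin(r),np.cos(r)])
    else: d=np.hstack([p,np.ones((len(p),1))])
    d=d@R; C=-R.T@t
    return C+d*((z-C[2])/d[:,2])[:,None]
def rect(c,mask,z,m=None):
    cs,_=cv2.findContours(mask.astype(np.uint8),cv2.RETR_EXTERNAL,cv2.CHAIN_APPROX_NONE)
    k=max(cs,key=cv2.contourArea)[:,0]
    return cv2.minAreaRect((bp(c,k,z,m)[:,:2]*1000).astype(np.float32))
E
python3 - <<'E'
from h import *
for c,(u0,v0) in {"top":(355,215),"scene":(165,200)}.items():
    im=cv2.imread(f"pics/{c}0.png"); 
    cv2.imwrite(f"pics/crop_{c}.png",cv2.resize(im[v0:v0+115,u0:u0+110],None,fx=5,fy=5,interpolation=cv2.INTER_CUBIC))
    h=cv2.cvtColor(im,cv2.COLOR_BGR2HSV); H,S,V=h[...,0],h[...,1],h[...,2]
    blue=(H>100)&(H<130)&(S>150)&(V>60)
    yel=(H>20)&(H<35)&(S>150)&(V>120)
    print(c,"rack",rect(c,blue|yel&cv2.dilate(blue.astype(np.uint8),np.ones((9,9))).astype(bool),0.008))
    n,l,st,ce=cv2.connectedComponentsWithStats(yel.astype(np.uint8))
    for i in range(1,n):
        if st[i,4]>40: print(" yel",st[i,4],ce[i].round(1),rect(c,l==i,0.022))
    red=((H<6)|(H>174))&(S>170)&(V>60)
    n,l,st,ce=cv2.connectedComponentsWithStats(red.astype(np.uint8))
    for i in range(1,n):
        if st[i,4]>60: print(" red",st[i,4],ce[i].round(1),bp(c,ce[i],0.09).round(4))
A=cv2.imread("pics/crop_top.png");B=cv2.imread("pics/crop_scene.png")
cv2.imwrite("pics/crops.png",cv2.resize(np.hstack([A[:,:400+150],B]),(800,418)) if 0 else cv2.resize(np.hstack([A,B]),None,fx=.72,fy=.72))
E
```

```text
top rack ((561.066650390625, 223.92454528808594), (147.486328125, 126.57473754882812), 13.854215621948242)
 yel 117 [249.1 270.4] ((569.58349609375, 185.32708740234375), (87.0855712890625, 10.18502426147461), 13.907155990600586)
 yel 130 [221.5 276.6] ((551.8065185546875, 260.6070556640625), (88.13272857666016, 10.750884056091309), 13.596089363098145)
 red 305 [412.5 185.2] [[ 0.7988 -0.2567  0.09  ]]
 red 138 [400.1 255.2] [[ 0.6091 -0.221   0.09  ]]
scene rack ((560.8726196289062, 223.73992919921875), (149.60704040527344, 129.9828338623047), 13.798678398132324)
 yel 180 [402.2 192.8] ((552.9072265625, 259.822998046875), (90.35615539550781, 14.777616500854492), 12.94099235534668)
 yel 184 [378.9 207.4] ((571.9008178710938, 184.74349975585938), (90.88572692871094, 14.177824020385742), 14.648689270019531)
 red 265 [221.  265.4] [[ 0.623  -0.2222  0.09  ]]
 red 723 [228.6 355.4] [[ 0.8184 -0.2598  0.09  ]]
```

View pics/crops.png

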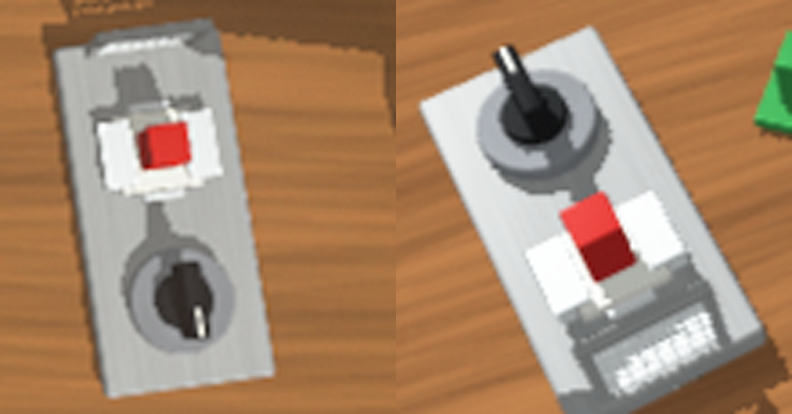

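The crop shows the smaller red-gripped block seated in the clamp (top ≈ (400,255)). The knob bar's white-lined end points away from the grid. Next I compute the poses.

```bash
python3 - <<'E'
from h import *
def px(c,l):
    l=np.array(l,float)
    return l/3.6+[355,215] if c=="top" else (l-[396,0])/3.6+[165,200]
for c,l in {"top":[(55,50),(108,397),(274,375)],"scene":[(762,342),(594,27),(420,103)]}.items():
    P=bp(c,px(c,l),0.03)[:,:2]; print(c,P.round(4).tolist())
    print("center",((P[0]+P[2])/2).round(4), "len",np.linalg.norm(P[0]-P[1]),np.linalg.norm(P[1]-P[2]),"yaw x",np.degrees(np.arctan2(*(P[0]-P[1])[::-1])))
for c,q in {"top":[(203,308),(195,338)],"scene":[(503,46),(517,76)]}.items():
    print(c,"knob line",bp(c,px(c,q),0.094).round(4).tolist())
for c,q in {"top":[(182,293)],"scene":[(541,133)]}.items(): print("pedestal",bp(c,px(c,q),0.046).round(4))
for c,q in {"top":[(172,143)],"scene":[(590,212)]}.items(): print("blocktop",bp(c,px(c,q),0.09).round(4))
E
```

```text
top [[0.6885, -0.1498], [0.4241, -0.1887], [0.4417, -0.3144]]
center [ 0.5651 -0.2321] len 0.2672269944505851 0.12691650910470023 yaw x 8.377754251768364
scene [[0.6978, -0.151], [0.4275, -0.1851], [0.4439, -0.3106]]
center [ 0.5709 -0.2308] len 0.27247501330036106 0.12657726292919574 yaw x 7.199565865473666
top knob line [[0.4909, -0.2479, 0.094], [0.4695, -0.2418, 0.094]]
scene knob line [[0.4693, -0.2425, 0.094], [0.4954, -0.2396, 0.094]]
pedestal [[ 0.5022 -0.2425  0.046 ]]
pedestal [[ 0.5093 -0.2393  0.046 ]]
blocktop [[ 0.6104 -0.228   0.09  ]]
blocktop [[ 0.6058 -0.2224  0.09  ]]
```

Emit:
carry_out --rot '[[0, 0, 0.1], [0, 0, 0.2], [0, 0, 0.3], [0, 0, 0.37], [0, 0, 0.37], [0, 0, 0.37], [0, 0, 0.37], [0, 0, 0.37]]' --offset '[[-30, -48, 0], [-61, -97, 0], [-92, -146, 0], [-123, -196, 0], [-154, -245, 0], [-186, -296, 0], [-218, -347, 0], [-218, -347, 0]]' --claw '[0, 0, 0, 0, 0, 0, 0, 0]'

```text
clock: 1.9
ee_pos: [0.5005, -0.2383, 0.2048]
eef_rot: [-180.0, 0.0, -85.6]
contact_force: [-0.5, -0.3, -0.2]
opening: 0.0857
```

```bash
python3 - <<'E'
from h import *
s=bot.observe();print(s["clock"],s["ee_pos"],s["eef_rot"])
m=viewer.camera_model("wrist");im=viewer.snapshot("wrist");cv2.imwrite("pics/w1.png",im[:,:,::-1])
print({k:np.round(np.array(v),4).tolist() for k,v in m.items()})
import pickle;pickle.dump(m,open("w1.pkl","wb"))
for t in ["knob_grip","block_grip","cutter"]: print(t,[(round(d["score"],2),round(d["location"][0]*640),round(d["location"][1]*480)) for d in models.boxes_of("wrist",t)])
E
```

```text
1.9 [ 0.50048487 -0.2383145   0.20483939] [-1.79966616e+02  1.75209458e-02 -8.55724809e+01]
{'fx': 371.6483, 'fy': 371.6483, 'cx': 321.7482, 'cy': 233.693, 'R': [[0.0771, -0.997, 0.001], [-0.943, -0.0726, 0.3247], [-0.3237, -0.026, -0.9458]], 't': [-0.2777, 0.4127, 0.5363]}
knob_grip [(0.74, 327, 212)]
block_grip [(0.79, 313, 80), (0.7, 157, 164)]
cutter [(0.63, 322, 138)]
```

View pics/w1.png

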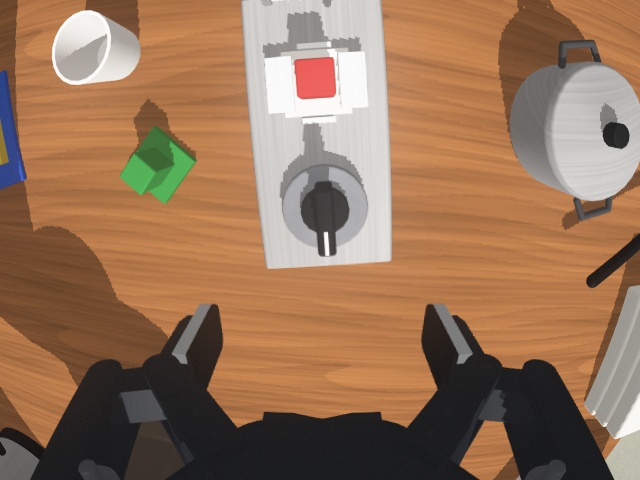

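The wrist view shows the knob bar top from (322,183) to (327,255) with its white end at (326,245), and the red grip top at (315,78).

```bash
python3 - <<'E'
from h import *
import pickle
m=pickle.load(open("w1.pkl","rb"))
a=bp("wrist",[(322,183),(327,255)],0.094,m);print("bar",a.round(4),a.mean(0).round(4),np.degrees(np.arctan2(*(a[0]-a[1])[1::-1])),np.linalg.norm(a[0]-a[1]))
im=cv2.imread("pics/w1.png");h=cv2.cvtColor(im,cv2.COLOR_BGR2HSV);H,S,V=cv2.split(h)
red=((H<6)|(H>174))&(S>150)&(V>60);red[130:]=0
print("red",rect("wrist",red,0.09,m))
print("pedestal",bp("wrist",[(325,206)],0.046,m).round(4))
c=bp("wrist",[(268,269),(391,261),(380,2),(242,2)],0.03,m);print(c.round(4).tolist())
e=bp("wrist",[(268,269),(391,261)],0.03,m).mean(0);print(e.round(4))
E
```

```text
bar [[ 0.5294 -0.2377  0.094 ]
 [ 0.4706 -0.2463  0.094 ]] [ 0.5   -0.242  0.094] 8.3555000517032 0.05939275822095026
red ((609.04638671875, -226.31715393066406), (29.85917854309082, 28.214202880859375), 8.857611656188965)
pedestal [[ 0.4989 -0.2429  0.046 ]]
[[0.4244, -0.1907, 0.03], [0.4428, -0.3149, 0.03], [0.6933, -0.2782, 0.03], [0.6851, -0.1521, 0.03]]
[ 0.4336 -0.2528  0.03  ]
```

Emit:
carry_out --rot '[[0, 0, -0.035], [0, 0, -0.07], [0, 0, -0.07], [0, 0, -0.07], [0, 0, -0.07], [0, 0, -0.07], [0, 0, -0.07], [0, 0, -0.07]]' --offset '[[2, 1, 35], [3.6, 1.3, 75], [3.6, 1.3, 110], [3.6, 1.3, 135], [3.6, 1.3, 144], [3.6, 1.3, 144], [3.6, 1.3, 144], [3.6, 1.3, 144]]' --claw '[0, 0, 0, 0, 0, 0.3, 0.6, 0.6]'

```text
clock: 3.1
ee_pos: [0.4977, -0.2465, 0.0617]
eef_rot: [-179.9, -0.1, -81.9]
contact_force: [-0.1, 0.2, 0.1]
opening: 0.0344
```

```bash
python3 - <<'E'
from h import *
for i in range(2):
    s=bot.observe();print(s["clock"],s["ee_pos"],s["eef_rot"],s["contact_force"])
    viewer.snapshot("wrist")
m=viewer.camera_model("wrist");im=viewer.snapshot("wrist");cv2.imwrite("pics/w2.png",im[:,:,::-1])
E
```

```text
3.1 [ 0.49769155 -0.2464881   0.061656  ] [-1.79939465e+02 -6.47641610e-02 -8.18575173e+01] [-0.10299814  0.16583938  0.13443635]
3.15 [ 0.49760496 -0.24639806  0.06152259] [-1.79948981e+02 -5.76554523e-02 -8.18530640e+01] [ 0.13322013  0.19298583 -0.08857975]
```

View pics/w2.png

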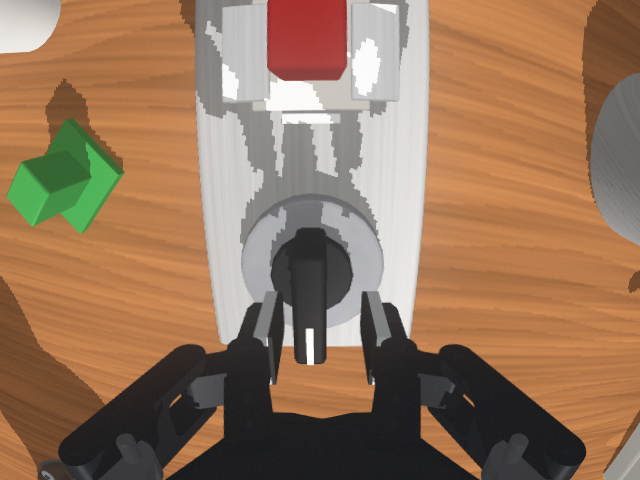

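The pads straddle the bar (bar top from (311,229) to (311,362)), slightly off-centre. I compute the correction.

```bash
python3 - <<'E'
from h import *
s=bot.observe();print(s["clock"],s["ee_pos"],s["eef_rot"])
m=viewer.camera_model("wrist")
a=bp("wrist",[(311,229),(311,363)],0.094,m);print("bar",a.round(4).tolist(),a.mean(0).round(4),np.degrees(np.arctan2(*(a[0]-a[1])[1::-1])),np.linalg.norm(a[0]-a[1]))
print("pedestal",bp("wrist",[(312,262)],0.046,m).round(4))
a=bp("wrist",[(272,293),(371,293)],0.07,m);print("pads",a.round(4).tolist())
E
```

```text
3.25 [ 0.49745945 -0.24623137  0.06125347] [-1.79969146e+02 -4.06058278e-02 -8.18492983e+01]
bar [[0.5357, -0.2379, 0.094], [0.4713, -0.2463, 0.094]] [ 0.5035 -0.2421  0.094 ] 7.431690590624821 0.06487872930630799
pedestal [[ 0.5014 -0.2418  0.046 ]]
pads [[0.4924, -0.2237, 0.07], [0.4993, -0.2716, 0.07]]
```

Emit:
carry_out --rot '[[0, 0, 0], [0, 0, 0], [0, 0, 0], [0, 0, 0], [0, 0, 0], [0, 0, 0]]' --offset '[[-3.7, -4, 0], [-3.7, -4, 0], [-3.7, -4, 0], [-3.7, -4, 0], [-3.7, -4, 0], [-3.7, -4, 0]]' --claw '[0.6, 0.6, 0.8, 1, 1, 1]'

```text
clock: 4.0
ee_pos: [0.5007, -0.2409, 0.0615]
eef_rot: [-180.0, 0.0, -81.9]
contact_force: [0.5, 11.3, 10.9]
opening: 0.013
```

Emit:
carry_out --rot '[[0, 0, -0.15], [0, 0, -0.3], [0, 0, -0.45], [0, 0, -0.6], [0, 0, -0.6]]' --offset '[[0, 0, 0], [0, 0, 0], [0, 0, 0], [0, 0, 0], [0, 0, 0]]' --claw '[1, 1, 1, 1, 1]'

```text
clock: 4.62
ee_pos: [0.4997, -0.2388, 0.0616]
eef_rot: [-179.9, 0.2, -47.4]
contact_force: [0.6, 18.0, 12.9]
opening: 0.0123
```

Emit:
carry_out --rot '[[0, 0, -0.17], [0, 0, -0.34], [0, 0, -0.51], [0, 0, -0.68], [0, 0, -0.85], [0, 0, -1.02], [0, 0, -1.19], [0, 0, -1.36]]' --offset '[[-1, -1, 0], [-1, -1, 0], [-1, -1, 0], [-1, -1, 0], [-1, -1, 0], [-1, -1, 0], [-1, -1, 0], [-1, -1, 0]]' --claw '[1, 1, 1, 1, 1, 1, 1, 1]'

```text
clock: 5.62
ee_pos: [0.4953, -0.2365, 0.0614]
eef_rot: [-179.4, 0.3, 30.9]
contact_force: [-29.7, -5.9, 24.8]
opening: 0.0124
```

```bash
python3 - <<'E'
from h import *
im=viewer.snapshot("wrist");cv2.imwrite("pics/w3.png",im[:,:,::-1])
s=bot.observe();print(s["clock"],s["ee_pos"],s["eef_rot"],s["contact_force"],s["torque"],s["q"])
E
```

```text
5.675 [ 0.49511419 -0.23652555  0.06141161] [-179.43838233    0.28516745   31.47508813] [-28.32988033  -5.35129521  24.87217088] [-0.93676896  4.86122863 -0.04793649] [-2.87232405e+01  3.07067793e+01  1.11419571e+02  5.08836078e-02
  3.85027307e+01 -6.02369253e+01]
```

View pics/w3.png

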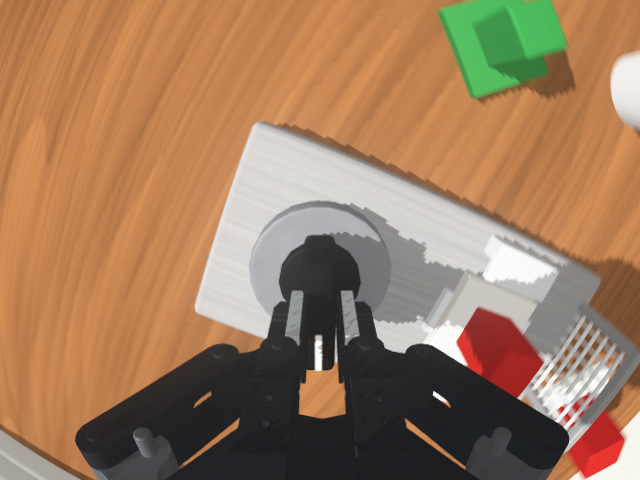

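Emit:
carry_out --rot '[[0, 0, -0.08], [0, 0, -0.16], [0, 0, -0.23], [0, 0, -0.28], [0, 0, -0.28]]' --offset '[[-1.5, 0, -1], [-1.5, 0, -1], [-1.5, 0, -1], [-1.5, 0, -1], [-1.5, 0, -1]]' --claw '[1, 1, 1, 1, 1]'

```text
clock: 6.3
ee_pos: [0.4931, -0.2373, 0.0618]
eef_rot: [-179.3, 0.1, 47.4]
contact_force: [-1.9, -3.7, -13.2]
opening: 0.012
```

```bash
python3 - <<'E'
from h import *
s=bot.observe();print(s["clock"],s["ee_pos"],s["eef_rot"],s["contact_force"],s["torque"])
E
```

```text
6.3 [ 0.49308879 -0.2372862   0.06177356] [-1.79302036e+02  1.43272177e-01  4.74478885e+01] [ -1.87708526  -3.67751364 -13.23667297] [-0.7126061   0.27684599 -1.00124623]
```

Emit:
carry_out --rot '[[0, 0, 0], [0, 0, 0], [0, 0, 0], [0, 0, 0], [0, 0, 0], [0, 0, 0], [0, 0, 0], [0, 0, 0]]' --offset '[[0, 0, 0], [0, 0, 0], [0, 0, 0], [0, 0, -20], [0, 0, -60], [0, 0, -100], [0, 0, -140], [0, 0, -140]]' --claw '[0.5, 0.5, 0.5, 0.3, 0, 0, 0, 0]'

```text
clock: 7.3
ee_pos: [0.4964, -0.239, 0.2049]
eef_rot: [-179.6, 0.1, 47.5]
contact_force: [0.8, -0.3, -1.5]
opening: 0.0852
```

Emit:
carry_out --rot '[[0, 0, 0.17], [0, 0, 0.34], [0, 0, 0.51], [0, 0, 0.684], [0, 0, 0.684], [0, 0, 0.684], [0, 0, 0.684]]' --offset '[[20, 18, 0], [44, 38, 0], [66, 57, 0], [88, 76, 0], [88, 76, 0], [88, 76, 0], [88, 76, 0]]' --claw '[0, 0, 0, 0, 0, 0, 0]'

```text
clock: 8.18
ee_pos: [0.611, -0.2257, 0.2041]
eef_rot: [-179.7, 0.3, 8.3]
contact_force: [-0.6, -0.7, -0.2]
opening: 0.0855
```

```bash
python3 - <<'E'
from h import *
import pickle
m=viewer.camera_model("wrist");im=viewer.snapshot("wrist");cv2.imwrite("pics/w4.png",im[:,:,::-1])
s=bot.observe();print(s["clock"],s["ee_pos"],s["eef_rot"]);pickle.dump(m,open("w4.pkl","wb"))
h=cv2.cvtColor(im,cv2.COLOR_RGB2HSV);H,S,V=cv2.split(h)
red=((H<6)|(H>174))&(S>150)&(V>60)
n,l,st,ce=cv2.connectedComponentsWithStats(red.astype(np.uint8))
for i in range(1,n):
    if st[i,4]>150: print(st[i],ce[i].round(1),rect("wrist",l==i,0.09,m))
E
```

```text
8.225 [ 0.61117848 -0.22572722  0.20432785] [-179.7414371     0.30303033    8.3031555 ]
[ 304  198   36   36 1248] [321.8 215.6] ((610.0492553710938, -225.088134765625), (27.977190017700195, 28.90801239013672), 8.431893348693848)
[ 470  235   71   75 2951] [505.6 271. ] ((785.733154296875, -250.95437622070312), (45.21308898925781, 80.32679748535156), 49.065940856933594)
```

View pics/w4.png

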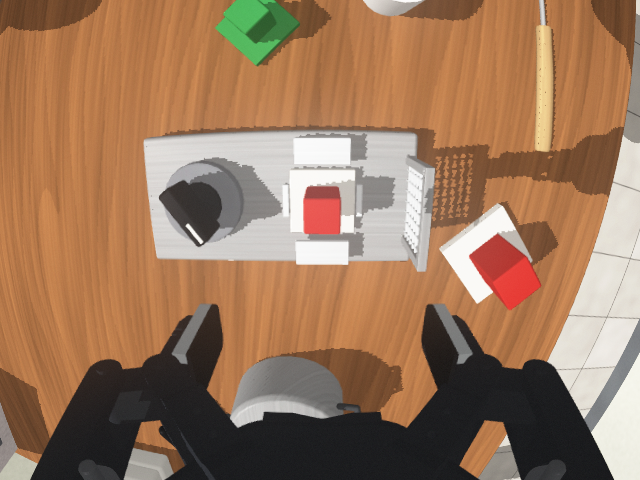

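The jaws are open, with clear gaps on both sides of the foot (jaw edges at rows 163 and 240, foot from 168 to 235). The knob has turned about 126°. I descend onto the red grip at (322,210).

Emit:
carry_out --rot '[[0, 0, 0], [0, 0, 0], [0, 0, 0], [0, 0, 0], [0, 0, 0], [0, 0, 0], [0, 0, 0]]' --offset '[[0, 0, 35], [-0.5, 0, 75], [-0.5, 0, 115], [-0.5, 0, 142], [-0.5, 0, 152], [-0.5, 0, 152], [-0.5, 0, 152]]' --claw '[0, 0, 0, 0, 0, 0, 0]'

```text
clock: 9.1
ee_pos: [0.6105, -0.2256, 0.0537]
eef_rot: [-179.8, 0.2, 8.3]
contact_force: [0.9, 1.2, 0.1]
opening: 0.0854
```

```bash
python3 - <<'E'
from h import *
viewer.snapshot("wrist")
s=bot.observe();print(s["clock"],s["ee_pos"],s["eef_rot"],s["contact_force"])
E
```

```text
9.15 [ 0.61054104 -0.22560855  0.05370517] [-179.80029877    0.20794674    8.30815182] [-0.0263584   0.15949412 -0.05620456]
```

Emit:
carry_out --rot '[[0, 0, 0], [0, 0, 0], [0, 0, 0], [0, 0, 0], [0, 0, 0], [0, 0, 0], [0, 0, 0]]' --offset '[[0, 0, 3], [0, 0, 3], [0, 0, 3], [0, 0, 3], [0, 0, 3], [0, 0, 3], [0, 0, 3]]' --claw '[0.3, 0.5, 0.7, 1, 1, 1, 1]'

```text
clock: 10.02
ee_pos: [0.6105, -0.2256, 0.051]
eef_rot: [-179.8, 0.2, 8.3]
contact_force: [-1.4, 0.9, 6.3]
opening: 0.0283
```

Emit:
carry_out --rot '[[0, 0, 0], [0, 0, 0], [0, 0, 0], [0, 0, 0], [0, 0, 0], [0, 0, 0], [0, 0, 0]]' --offset '[[0, 0, -6], [0, 0, -15], [0, 0, -35], [0, 0, -65], [0, 0, -105], [0, 0, -145], [0, 0, -150]]' --claw '[1, 1, 1, 1, 1, 1, 1]'

```text
clock: 10.9
ee_pos: [0.6129, -0.2268, 0.2056]
eef_rot: [-180.0, -0.1, 8.3]
contact_force: [0.3, 0.9, -1.7]
opening: 0.0281
```

Emit:
carry_out --rot '[[0, 0, -0.01], [0, 0, -0.02], [0, 0, -0.03], [0, 0, -0.05], [0, 0, -0.07], [0, 0, -0.09], [0, 0, -0.096], [0, 0, -0.096]]' --offset '[[1, -25, 0], [2, -65, 0], [4, -115, 0], [6, -165, 0], [7, -215, 0], [9, -265, 0], [10, -310, 0], [11, -350, 0]]' --claw '[1, 1, 1, 1, 1, 1, 1, 1]'

```text
clock: 11.9
ee_pos: [0.5716, 0.1235, 0.2052]
eef_rot: [-180.0, -0.0, 13.9]
contact_force: [1.5, -1.0, -1.6]
opening: 0.0285
```

Emit:
carry_out --rot '[[0, 0, 0], [0, 0, 0], [0, 0, 0], [0, 0, 0], [0, 0, 0], [0, 0, 0], [0, 0, 0]]' --offset '[[5, -35, 5], [9, -65, 20], [13.6, -99, 45], [13.6, -99, 70], [13.6, -99, 85], [13.6, -99, 85], [13.6, -99, 85]]' --claw '[1, 1, 1, 1, 1, 1, 1]'

```text
clock: 12.78
ee_pos: [0.5615, 0.2228, 0.121]
eef_rot: [-180.0, -0.1, 13.9]
contact_force: [-0.4, 0.9, -1.5]
opening: 0.0283
```

```bash
python3 - <<'E'
from h import *
import pickle
m=viewer.camera_model("wrist");im=viewer.snapshot("wrist");cv2.imwrite("pics/w5.png",im[:,:,::-1])
s=bot.observe();print(s["clock"],s["ee_pos"],s["eef_rot"],s["opening"]);pickle.dump(m,open("w5.pkl","wb"))
h=cv2.cvtColor(im,cv2.COLOR_RGB2HSV);H,S,V=cv2.split(h)
yel=(H>20)&(H<35)&(S>150)&(V>90)
n,l,st,ce=cv2.connectedComponentsWithStats(yel.astype(np.uint8))
for i in range(1,n):
    if st[i,4]>150: print(st[i],ce[i].round(1),rect("wrist",l==i,0.022,m))
blue=(H>100)&(H<130)&(S>150)&(V>40)
print("rack",rect("wrist",blue,0.008,m))
E
```

```text
12.825 [0.56169809 0.22280742 0.12120832] [-1.79969294e+02 -9.53296097e-02  1.38467540e+01] 0.02836400524223875
rack ((552.258544921875, 251.94577026367188), (147.7952117919922, 73.0260238647461), 13.00734806060791)
```

View pics/w5.png

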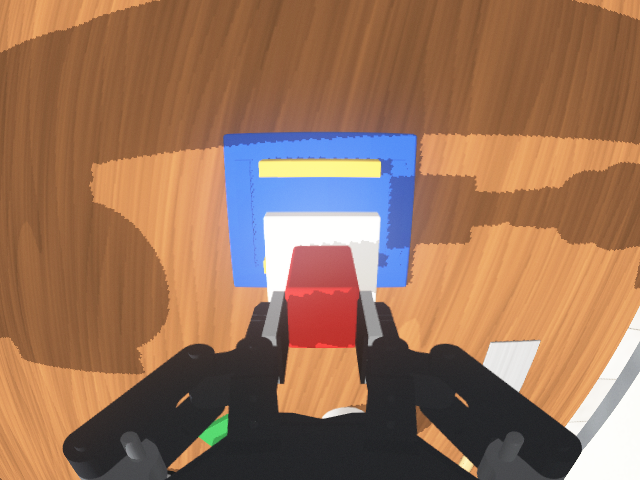

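The block is held square. The far rail's top runs from (259,161) to (381,177), and the foot's far top edge from (265,213) to (380,213). I compare the two.

```bash
python3 - <<'E'
from h import *
import pickle
m=pickle.load(open("w5.pkl","rb"))
r=bp("wrist",[(259,161),(380,160),(381,177),(260,178)],0.022,m)
f=bp("wrist",[(265,213),(380,213)],0.1102,m)
a=np.radians(13.8);ex=np.array([np.cos(a),np.sin(a)]);ey=np.array([-ex[1],ex[0]])
rc=r.mean(0)[:2];fc=f.mean(0)[:2]
print("rail",r.round(4).tolist(),rc,np.degrees(np.arctan2(*(r[1]-r[0])[1::-1])),np.degrees(np.arctan2(*(r[2]-r[3])[1::-1])))
print("seat from rail",rc-ey*.039)
print("foot",fc,np.linalg.norm(f[1]-f[0]),np.degrees(np.arctan2(*(f[1]-f[0])[1::-1])),"block centre",fc-ey*.030)
# rack outline corners
c=bp("wrist",[(224,135),(416,135),(407,287),(234,287)],0.008,m);print(c.round(4).tolist(),((c[0]+c[1])/2)[:2]-ey*.065)
E
```

```text
rail [[0.5059, 0.2569, 0.022], [0.5913, 0.2786, 0.022], [0.5955, 0.2666, 0.022], [0.5092, 0.2447, 0.022]] [0.55046201 0.26171273] 14.27234566473933 14.298400984499985
seat from rail [0.55976482 0.22383849]
foot [0.55407575 0.25377754] 0.05815908450846314 13.834064240044455 block centre [0.56123175 0.22464351]
[[0.4729, 0.2686, 0.008], [0.6159, 0.3037, 0.008], [0.6483, 0.179, 0.008], [0.5027, 0.1431, 0.008]] [0.5598832  0.22301865]
```

Emit:
carry_out --rot '[[0, 0, -0.004], [0, 0, -0.004], [0, 0, -0.004], [0, 0, -0.004], [0, 0, -0.004], [0, 0, -0.004], [0, 0, -0.004], [0, 0, -0.004]]' --offset '[[-1, 0, 20], [-1, 0, 45], [-1, 0, 65], [-1, 0, 76], [-1, 0, 82], [-1, 0, 86], [-1, 0, 88], [-1, 0, 88]]' --claw '[1, 1, 1, 1, 1, 1, 1, 1]'

```text
clock: 13.82
ee_pos: [0.561, 0.2227, 0.0335]
eef_rot: [-180.0, -0.1, 14.1]
contact_force: [-0.2, -0.1, -1.6]
opening: 0.0283
```

No contact yet. I creep down.

Emit:
carry_out --rot '[[0, 0, 0], [0, 0, 0], [0, 0, 0], [0, 0, 0], [0, 0, 0]]' --offset '[[0, 0, 1.5], [0, 0, 3], [0, 0, 4], [0, 0, 4.5], [0, 0, 4.5]]' --claw '[1, 1, 1, 1, 1]'

```text
clock: 14.45
ee_pos: [0.561, 0.2226, 0.029]
eef_rot: [-180.0, -0.1, 14.1]
contact_force: [-0.7, -1.8, -0.6]
opening: 0.0285
```

Emit:
carry_out --rot '[[0, 0, 0], [0, 0, 0], [0, 0, 0], [0, 0, 0]]' --offset '[[0, 0, 0.5], [0, 0, 1], [0, 0, 1.5], [0, 0, 1.5]]' --claw '[1, 1, 1, 1]'

```text
clock: 14.95
ee_pos: [0.5611, 0.2226, 0.0289]
eef_rot: [-180.0, -0.1, 14.1]
contact_force: [-7.4, -4.3, 25.7]
opening: 0.0281
```

Emit:
carry_out --rot '[[0, 0, 0], [0, 0, 0], [0, 0, 0], [0, 0, 0], [0, 0, 0], [0, 0, 0], [0, 0, 0], [0, 0, 0]]' --offset '[[0, 0, 0], [0, 0, 0], [0, 0, 0], [0, 0, 0], [0, 0, -15], [0, 0, -50], [0, 0, -100], [0, 0, -140]]' --claw '[0.6, 0.4, 0.2, 0.2, 0, 0, 0, 0]'

```text
clock: 15.95
ee_pos: [0.561, 0.2225, 0.1718]
eef_rot: [-180.0, -0.2, 14.1]
contact_force: [-0.2, -0.5, 0.2]
opening: 0.0852
```

```bash
python3 - <<'E'
from h import *
s=bot.observe();print(s["clock"],s["ee_pos"],s["contact_force"],s["opening"])
im=viewer.snapshot("wrist");t=viewer.snapshot("top")
cv2.imwrite("pics/w6.png",np.hstack([cv2.resize(im[:,:,::-1],(480,360)),cv2.resize(t[230:320,190:270,::-1],(320,360),interpolation=cv2.INTER_CUBIC)]))
E
```

```text
15.95 [0.56102862 0.2225184  0.17178863] [-0.16276355 -0.54512199  0.17084217] 0.08522738296536783
```

View pics/w6.png

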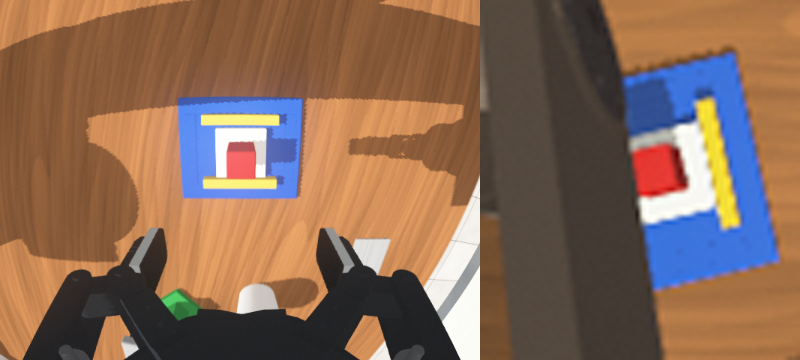

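The block sits flat and square between the rails at wrist (241,152), midway along. The gripper is clear of it.

```bash
python3 -c "
from rig import hand_in;print(hand_in())"
```

```text
the job is handed in; nothing more can be done
None
```

The job is handed in at about 16 s on the robot's clock. I broke the clamp knob loose and turned it counter-clockwise to its stop. Then I lifted the red block straight out and set it down on the wash rack.

- **Knob and clamp:** The gripper turned about 129° in one grip. The stop showed as roughly 1 N m of resistance at the end. The wrist picture after release showed both jaws clear of the block's foot. I took no later picture of the clamp.
- **Block on the rack:** It touched down at the expected height and pressed with about 26 N before release. The last wrist picture shows it upright and square between the rails, about midway along, with the gripper clear. In the top view the arm hid part of the block, but what showed agreed.
- **Disagreement:** My knob-axis estimate seems to have been a few mm off. The side force on the gripper rose to about 30 N while turning, and I eased it by shifting the tool.
- **Other items:** I did not go near the cup, pot, bowl, spatula, the green block or the larger red block. I did not check their positions again at the end.

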